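Third hand: hold a heatsink in the corner of an opened power supply

TASK

Pick up the larger of the two black finned heatsinks, set it down (do not drop it) inside the opened power supply and push it square into the corner between the rear panel and the left side lip as the robot sees it: standing on the case floor, flat mounting face flush on the rear panel, end against the lip, so that the screw holes line up. Then be the third hand for the colleague who will drive the screws from behind: press it against the rear panel with a steady push of about 15 newtons on the panel, keep that up for at least two seconds, and finish while still pressing, without letting go. Leave everything else on the bench where it is.

Things in the scene. Friction and masses are not known exactly. Their poses are not given: they have to be found in the camera images.
- heatsink: the part to fit: the larger of two black finned heatsinks, a comb-shaped block 60 wide (its y), 32 deep (its x), 55 high (z), 120 to 190 g, stands upright on the bench. Origin: centre of its underside. Flat mounting face (9 thick plate, four screw holes) at x = +16; nine 2 thick upright fins run from the plate to x = -16. The plate and the outermost fins make flat ends at y = +30 and -30
- heatsink_face (a point): point at the foot of the heatsink's flat mounting face: middle of its width, at the underside (16 along +x from the heatsink's origin). Axes as the heatsink's; x points out of the mounting face
- case: opened bench power supply, cover off, 220 wide (its y), 182 deep (its x), stands fixed on the bench. Origin: on the bench under its centre. x points from its front panel (knobs, display, on the robot's side, 76 high, inner face at x = -86) to its rear panel, y to the left as the robot sees it. Case floor 8 above the bench
- free_floor (a point): middle of the empty part of the case floor, on the floor's top (case x = 28, y = 55). Axes as the case's. Empty from case x = -30 to 85 and y = 0 to 110. To its right: a round transformer, 86 across, 51 high over the bench, centre at case x = 24, y = -52. Towards the front: a circuit board, case x = -79 to -33, parts up to 48 above the bench
- rear_panel: rear panel of the case: upright rigid aluminium sheet 3 thick, 223 wide, top 76 above the bench, fixed to the case. Origin: middle of its lower edge, 86.5 along the case's +x from the case's origin, 4 above the bench. Axes as the case's; inner face at x = -1.5. Four screw holes near its left end match the heatsink's when that sits in the corner
- corner (a point): where the heatsink belongs: inner faces of rear panel and left side lip meet at the case floor's top. Case axes: x out through the rear panel, y out over the lip, z up. Lip: rigid folded edge, 3 thick, top 10 above the case floor. Heatsink home: its x along this x, heatsink_face 30 from here along -y, same x and height. A hard side push on the lip or down on the floor adds friction that takes push off the panel
- small_heatsink: the smaller black finned heatsink, 32 wide, 22 deep, 38 high, stands on the bench near the larger one; not needed. Origin: centre of its underside. Bystander: leave alone
- screwdriver: screwdriver with black handle, 190 long, lying beyond the case for the colleague. Origin near its middle, on the bench. Bystander: leave alone
- screw_dish: small round steel dish with screws, 68 across, 16 high, beyond the case. Origin: centre of its underside. Bystander: leave alone
- solder_reel: reel of solder, white flanges, 54 across, 40 high, standing on its flange. Origin: centre of its underside. Bystander: leave alone
- paste_tin: closed round steel tin, 64 across, 24 high. Origin: centre of its underside. Bystander: leave alone
- tweezers: steel tweezers 140 long, 9 high, lying on the bench to the right of the heatsinks. Origin near their middle, on the bench. Bystander: leave alone
- cleaner_bottle: clear bottle with white cap, 52 across, 120 high. Origin: centre of its underside. Bystander: leave alone
- multimeter: black and grey multimeter lying on its back, 150 x 75 x 42. Origin: centre of its underside. Bystander: leave alone
Things that resemble listed ones, but are neither listed nor needed, are in the scene too. Leave any blue look-alike of the heatsink alone.

How it is judged:
On the way, in this order (a step that is already met when the one before it is completed fails the run):
1. the larger heatsink is picked up off the bench (height (world z) of heatsink above 0.03 m), for 0.2 s.
2. the heatsink stands square in the corner and is pressed against the rear panel with 6 to 24 N for 1.5 s (contact force between heatsink and rear_panel between 6 and 24 N and contact force between any of the fingers, the arm and heatsink above 3 N and x of heatsink_face in the frame of corner between -0.002 and 0.003 m and y of heatsink_face in the frame of corner between -0.0325 and -0.028 m and z of heatsink_face in the frame of corner between -0.002 and 0.003 m and angle between the x axis of heatsink and the x axis of corner, either way round below 0.035 rad and angle between heatsink's own z axis and vertical below 0.035 rad and linear speed of heatsink below 0.01 m/s), for 1.5 s.
At the end, for the whole second after the job is handed in: The robot still presses the heatsink against the rear panel with 6 to 24 N; mounting face flush on the panel (within 2 mm), end against the left lip (gap at most 2.5 mm), standing on the case floor (within 3 mm), square and upright within 2 degrees, at rest (all of step 2); the arm keeps its last pose, push and grip.
It fails at once if something else on the bench is shifted by more than 20 mm (distance of any of small_heatsink, screwdriver, screw_dish, solder_reel, paste_tin, tweezers, cleaner_bottle, multimeter from where it was at the start of the episode above 0.02 m).
It fails at once if the heatsink is dropped: let go while more than 40 mm above the bench (height (world z) of heatsink above 0.04 m and not (contact force between heatsink and anything else above 0.02 N)).
It also fails if it takes over 58 s, if anything falls off the work surface, if the arm or the gripper's body presses on something with over 40 N, if the wrist force passes 120 N, or if a joint passes its speed limit or range.

ROBOT

A 7-joint arm with a two-finger parallel gripper is mounted at the origin on the work surface. World frame = base frame: x ahead of the robot, y to its left, z up, the work surface at z = 0. Lengths are in m, angles in rad, forces in N, time in s.
With the tool pointing down it reaches from about 0.425 to 0.875 m from the base axis. Payload 9.9 kg.
Tool frame: the origin (TCP) lies at the very end of the fingers, on their centre line; the grasp point (between the pads) lies 19 mm behind it; z points along the fingers, y is the line along which they close (so a half turn about z gives the same grasp; the last joint's range is limited). The gripper opens to 85 mm and grips with 20 to 120 N. Pads are 22 mm wide; open, the fingers measure 114 mm over their backs; the gripper's body (76 mm by 85 mm) begins 54 mm behind the grasp point. The pads swing forward as they close: fully open they stand 13 mm farther back than shut.
Start: joints at [1.166, 0.576, 0.025, 1.437, -0.015, 1.129, -0.057], TCP at [0.213, -0.641, 0.231] pointing down, gripper open.
Joint ranges: [-2.76, 2.76], [-0.34, 2.15], [-1.52, 1.57], [0.19, 2.46], [-1.09, 4.23], [0.17, 1.99], [-2.82, 2.82]. Speed limits (rad/s): [2.22, 2.22, 3.01, 3.01, 3.14, 3.14, 3.14].

INTERFACE

Orientations are given as a rotation vector (axis times angle).
In Python, from rig import bot gives the robot as it stands.
- The arm moves only by the tool drive_tool, never from a script. Its argument "moves" is a list of rows, each an object with "dp": the shift along the tool's x, y, z in mm, a list of three; "yaw": the turn about the tool's z in rad. In form: [{"dp": [dx, dy, dz], "yaw": yaw}, ...]. A call has 1 to 12 rows; each row shifts and turns the commanded pose from where the row before left it, along the tool's axes as they then stand; what a row does not reach is not made up. A row lasts 1/10 s, in which the tool goes at most 50 mm and 8.59 degrees, less where a joint would pass 70% of its speed; a pose out of reach is approached as far as the arm can. A call with a gripper value outside its range is refused whole. "hand" is the opening, from -1 (shut) to 1 (fully open), set as the call begins (left out, the last holds). The fingers move at their own pace and stop on an object; "grip_force" is the grip in N (left out, the last holds). Time passes only in rows, so rows that do not move let the fingers close. It gives the time, the measured TCP pose, the force, the opening and the grip force at its end, in the units of the state.
- bot.state(): the state, without advancing time (a new reading comes with each control period).
- bot.snapshot(name): name is "side" or "top" or "wrist"; returns a dict with "image" (400x640x3 uint8, red, green, blue), "depth" (400x640 float32, m along the optical axis (not along the pixel's ray), 0 where there is no reading), "mtx" (3x3 intrinsics, pixels), "rvec" (rotation vector, rad) and "tvec" (3), from world to camera coordinates, as OpenCV has them. Camera axes: x right, y down, z forward; pixel columns grow to the right and rows downward; lengths in m; the calibration is good to about 2 mm. A picture is of the moment at which its call begins.
- bot.close_job(): hands the job in; it is judged then, once.
The state is a dict: "clock": time; "qpos": joint angles; "qvel": joint speeds; "joint_efforts": joint torques, N m; "tcp_pos": TCP position; "eef_rot": TCP orientation; "ft_force": force on the tool from outside, world axes, zero at the start; "ft_torque": the same for the moment, N m; "gripper_width": opening from 0.0 (shut) to 1.0 (fully open); "finger_force": force on a finger pad.
Only numpy, scipy, OpenCV 4.12 (cv2) and the standard library are available. Lean on these libraries where they do the work, as an engineer would, in place of code of your own. Each camera call takes 0.05 s, during which the arm holds its last target. There are 200 camera calls.

## Working session

There is one attempt and no reset: what is moved stays moved. The work goes in short steps, Python scripts to look and compute and a tool call to move; the robot and the scene stay as the last step left them, time stands still between calls to the robot, and variables do not carry over. Pictures are saved under pics/ and viewed, at most 10 in all, crops included, and the job is handed in when it is done.

Besides the shell and the picture viewer there is one more tool, called after "Call:" as a command line: name --argument value ..., lists and objects as JSON in quotes. drive_tool: Moves the arm, as the interface text tells. Its arguments: {"type":"object","properties":{"moves":{"type":"array","items":{"type":"object","properties":{"dp":{"type":"array","items":{"type":"number"}},"yaw":{"type":"number"}}}},"hand":{"type":"number"},"grip_force":{"type":"number"}},"required":["moves"]}

```bash
mkdir -p pics && ls && cat > h.py <<'E'
import numpy as np, cv2
from rig import bot
def snap(n,f=None):
    s=bot.snapshot(n)
    if f: cv2.imwrite('pics/'+f,s['image'][:,:,::-1])
    return s
def cloud(s):
    d=s['depth'];K=s['mtx'];R=cv2.Rodrigues(np.array(s['rvec']))[0];t=np.array(s['tvec']).ravel()
    v,u=np.mgrid[:d.shape[0],:d.shape[1]]
    c=np.stack([(u-K[0,2])/K[0,0]*d,(v-K[1,2])/K[1,1]*d,d],-1)
    w=(c-t)@R
    w[d==0]=np.nan
    return w
E
python3 - <<'E'
from h import *
s=bot.state();print(s)
for n in('top','side'):
    a=snap(n,n+'0.png');np.savez(n+'0.npz',**a)
    R=cv2.Rodrigues(np.array(a['rvec']))[0];print(n,-R.T@np.ravel(a['tvec']),R[2],a['mtx'][0,0])
E
```

```text
pics
{'clock': 0.0, 'qpos': array([ 1.16616769,  0.57654061,  0.02483605,  1.43793414, -0.01500928,
        1.12900028, -0.05648609]), 'qvel': array([-1.06169617e-03, -4.07093643e-04, -1.09194108e-04,  1.16079887e-03,
        3.92825348e-04, -3.99675181e-04,  7.19185192e-05]), 'joint_efforts': array([-1.54949706e-03, -7.65765309e+01,  2.24991649e+00, -2.85967559e+01,
        1.54102111e-02,  1.24454149e-02, -1.15617318e-06]), 'tcp_pos': array([ 0.21272734, -0.64010956,  0.23042755]), 'eef_rot': array([-3.09960474e+00, -5.01610487e-01,  5.44068066e-04]), 'ft_force': array([-0.07637646, -0.12467368, -0.91399491]), 'ft_torque': array([ 0.0356856 ,  0.00887538, -0.05396605]), 'finger_force': 0.0, 'gripper_width': 1.002445668563506}
top [ 4.12885113e-01 -5.39994082e-04  1.05684658e+00] [ 0.14058819 -0.01098518 -0.99000722] 365.4086899299687
side [ 0.49101504 -1.15556839  0.87924005] [ 0.03671347  0.80479915 -0.59241071] 445.02586991527346
```

View pics/top0.png

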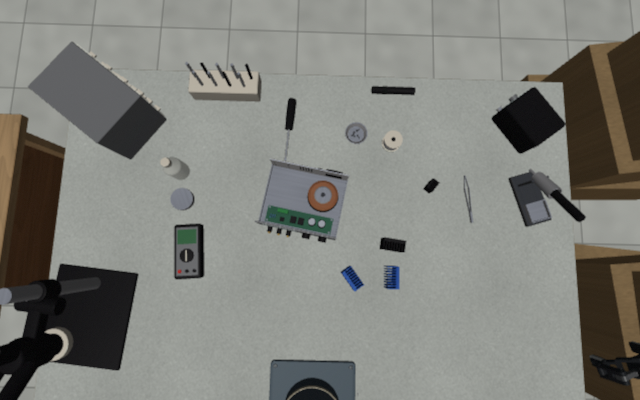

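View pics/side0.png

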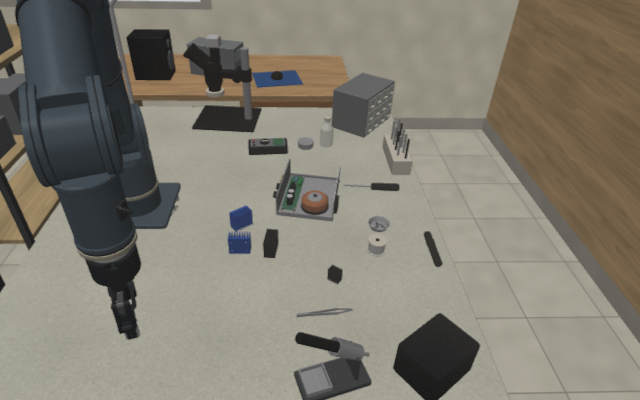

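The top view shows the large black heatsink at (393,244), with what look like fins toward the robot. The small one is at (431,186), the case at about (305,200) and slightly rotated, and the blue decoys at (352,278) and (392,277). The side view agrees.

```bash
python3 - <<'E'
from h import *
a=dict(np.load('top0.npz'));w=cloud(a);im=a['image'].astype(int)
def rect(m,name):
    p=w[m];p=p[~np.isnan(p[:,0])];r=cv2.minAreaRect(p[:,:2].astype(np.float32)*1000);print(name,len(p),r,np.percentile(p[:,2],[5,50,95]))
V,U=np.mgrid[:400,:640]
box=lambda u0,u1,v0,v1:(U>=u0)&(U<=u1)&(V>=v0)&(V<=v1)
rect(box(375,412,230,258)&(w[...,2]>.047),'hs')
rect(box(420,442,175,196)&(w[...,2]>.03),'small')
# walls of case: high points z>.065
m=box(240,360,150,250)&(w[...,2]>.066)
for n,b in(('rear',box(260,355,155,185)),('front',box(240,345,205,250))): 
    rect(m&b,n)
    p=w[m&b][:,:2];print(cv2.fitLine(p.astype(np.float32),cv2.DIST_HUBER,0,.001,.001).ravel())
c=a['image'][150:250,250:360,::-1]; h=a['image'][220:265,370:415,::-1]
o=np.hstack([cv2.resize(c,None,fx=4,fy=4,interpolation=2),cv2.resize(h,(360,400),interpolation=2)])
cv2.imwrite('pics/crop.png',o)
E
```

```text
hs 186 ((436.6569519042969, -214.73443603515625), (60.9111442565918, 31.788318634033203), 82.07170104980469) [0.04787417 0.05407229 0.05735228]
small 87 ((609.4518432617188, -329.7278137207031), (22.72411346435547, 32.78866195678711), 52.06088638305664) [0.03079079 0.03586719 0.04001667]
rear 143 ((641.3653564453125, 23.364837646484375), (222.97802734375, 4.741554260253906), 79.52227020263672) [0.06672219 0.07460518 0.07851269]
[ 0.18782713  0.9822021   0.6356954  -0.00503422]
front 200 ((463.7931213378906, 56.39802932739258), (222.88946533203125, 17.154481887817383), 79.44387817382812) [0.06720973 0.07474617 0.07817394]
[0.18465483 0.98280346 0.47210532 0.07007646]
```

View pics/crop.png

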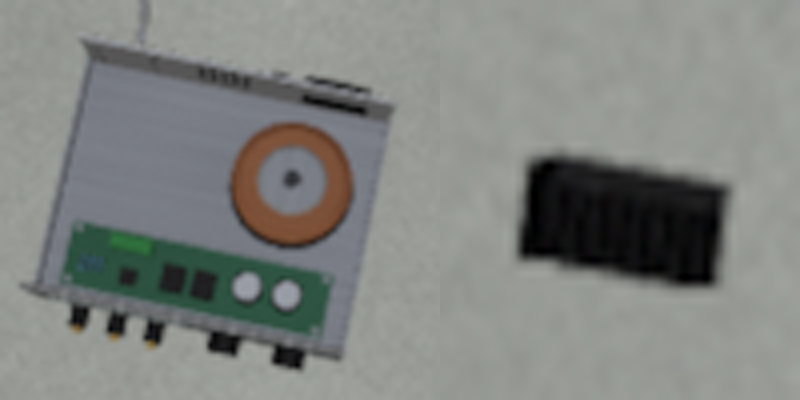

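The crop confirms the flat plate is on the far side (+x), with the fins toward the robot. The heatsink x axis is at about -7.9° and the case at about -10.5°. Next I'll move above the heatsink.

Call:
drive_tool --moves '[{"dp": [14, -14, 0]}, {"dp": [30, -29, 0]}, {"dp": [30, -29, 0]}, {"dp": [30, -29, 0]}, {"dp": [30, -29, 0]}, {"dp": [30, -29, 0]}, {"dp": [30, -29, 0]}, {"dp": [30, -29, 0]}, {"dp": [30, -29, 0]}, {"dp": [30, -29, 0]}, {"dp": [30, -29, 0]}, {"dp": [30, -29, 0]}]' --hand 1

```text
validation failed for argument at $.mo...
```

Call:
drive_tool --moves '[{"dp": [3, 0, 0], "yaw": 0.11}, {"dp": [0, 0, 0], "yaw": 0.12}, {"dp": [0, 0, 0], "yaw": 0.12}, {"dp": [0, 0, 0], "yaw": 0.11}, {"dp": [0, 0, 0]}, {"dp": [0, 0, 0]}]'

```text
validation failed for argument at $.mo...
```

```bash
cat >> h.py <<'E'
from scipy.spatial.transform import Rotation as Ro
def go(x,y,z,deg,s=None):
    s=s or bot.state();R=Ro.from_rotvec(s['eef_rot']).as_matrix();h=np.degrees(np.arctan2(R[1,0],R[0,0]))
    print('t',round(s['clock'],2),'tcp',np.round(s['tcp_pos']*1000,1),'head',round(h,2),'toolz',np.round(R[:,2],4),'F',np.round(s['ft_force'],2),'T',np.round(s['ft_torque'],2),'w',round(s['gripper_width'],3),'ff',s['finger_force'])
    print('dp',np.round(R.T@(np.array([x,y,z])-s['tcp_pos'])*1000,1),'yaw',round(np.radians(h-deg),4))
E
python3 - <<'E'
from h import *
go(.4367,-.2147,.03,-7.93)
a=snap('wrist','w1.png');np.savez('w1.npz',**a)
w=cloud(a);m=(w[...,2]>.046)&(w[...,2]<.065)&(abs(w[...,0]-.4367)<.06)&(abs(w[...,1]+.2147)<.06)
p=w[m];print(m.sum(),cv2.minAreaRect(p[:,:2].astype(np.float32)*1000))
E
```

```text
t 0.1 tcp [ 212.7 -640.2  230.6] head 18.38 toolz [-6.0e-04  1.4e-03 -1.0e+00] F [-0.44  0.01 -0.87] T [ 0.01 -0.03 -0.01] w 1.0 ff 0.0
dp [ 346.8 -332.8  201. ] yaw 0.4592
0 ((0.0, 0.0), (0.0, 0.0), 0.0)
```

View pics/w1.png

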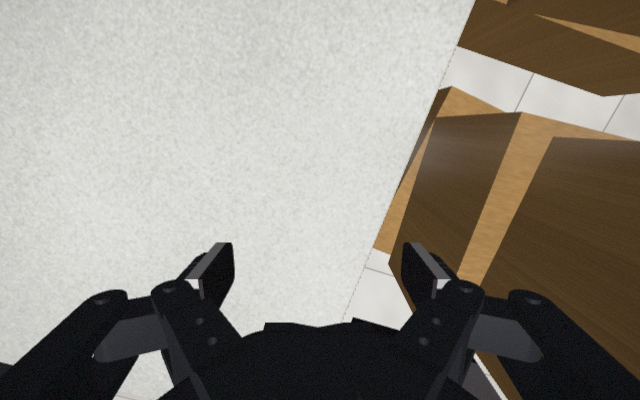

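The wrist view shows only bench and a shelf, because both moves were refused (probably every row needs a yaw). I'll resend them with yaw included.

Call:
drive_tool --moves '[{"dp": [14, -14, 0], "yaw": 0}, {"dp": [30, -29, 0], "yaw": 0}, {"dp": [30, -29, 0], "yaw": 0}, {"dp": [30, -29, 0], "yaw": 0}, {"dp": [30, -29, 0], "yaw": 0}, {"dp": [30, -29, 0], "yaw": 0}, {"dp": [30, -29, 0], "yaw": 0}, {"dp": [30, -29, 0], "yaw": 0}, {"dp": [30, -29, 0], "yaw": 0}, {"dp": [30, -29, 0], "yaw": 0}, {"dp": [30, -29, 0], "yaw": 0}, {"dp": [30, -29, 0], "yaw": 0}]' --hand 1

```text
clock: 1.35
tcp_pos: [0.4347, -0.2145, 0.2313]
eef_rot: [3.101, 0.502, 0.0]
ft_force: [0.7, -0.1, -0.0]
gripper_width: 0.998
finger_force: 0.0
```

Call:
drive_tool --moves '[{"dp": [3, 0, 0], "yaw": 0.11}, {"dp": [0, 0, 0], "yaw": 0.12}, {"dp": [0, 0, 0], "yaw": 0.12}, {"dp": [0, 0, 0], "yaw": 0.11}, {"dp": [0, 0, 0], "yaw": 0}, {"dp": [0, 0, 0], "yaw": 0}]'

```text
clock: 1.95
tcp_pos: [0.4371, -0.215, 0.2312]
eef_rot: [-3.134, 0.213, 0.0]
ft_force: [0.6, 0.8, -1.0]
gripper_width: 0.999
finger_force: 0.0
```

```bash
python3 - <<'E'
from h import *
go(.4367,-.2147,.03,-7.93)
a=snap('wrist','w2.png');np.savez('w2.npz',**a)
w=cloud(a);m=(w[...,2]>.046)&(w[...,2]<.065)&(abs(w[...,0]-.4367)<.06)&(abs(w[...,1]+.2147)<.06)
p=w[m];print(m.sum(),cv2.minAreaRect(p[:,:2].astype(np.float32)*1000) if len(p) else 0)
E
```

```text
t 1.95 tcp [ 437.1 -215.   231.2] head -7.78 toolz [-2.e-04  0.e+00 -1.e+00] F [ 0.6   0.81 -0.96] T [ 0.    0.02 -0.02] w 0.999 ff 0.0
dp [ -0.4  -0.3 201.2] yaw 0.0027
915 ((413.48492431640625, -209.9042510986328), (60.09067916870117, 76.68375396728516), 81.89427185058594)
```

View pics/w2.png

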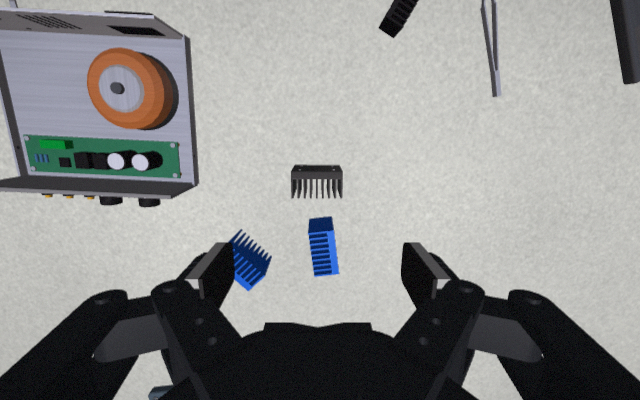

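The wrist view shows the black heatsink at (317,182), plate at the far side and fins toward the robot. The blue decoys are behind it at (322,245) and (250,260), and the case is at upper left. I'll redo the measurement with the blue masked out.

```bash
python3 - <<'E'
from h import *
a=dict(np.load('w2.npz'));w=cloud(a);im=a['image'].astype(int)
m=(w[...,2]>.05)&(w[...,2]<.062)&(im.max(2)<100)&(im[...,2]-im[...,0]<25)&(abs(w[...,0]-.4367)<.05)&(abs(w[...,1]+.2147)<.05)
p=w[m];print(m.sum(),cv2.minAreaRect(p[:,:2].astype(np.float32)*1000),np.median(p[:,2]))
b=(im[...,2]-im[...,0]>50)&(w[...,2]>.01);p=w[b];print('blue max x',np.nanmax(p[:,0]),np.nanmax(p[:,1]),np.nanmin(p[:,1]),np.nanmax(p[:,2]))
# case left side
m=(w[...,2]>.068)&(w[...,2]<.085)&(w[...,0]>.55)&(w[...,1]>-.15);p=w[m][:,:2]
print('rear',m.sum(),cv2.minAreaRect(p.astype(np.float32)*1000),cv2.fitLine(p.astype(np.float32),cv2.DIST_HUBER,0,.001,.001).ravel())
E
```

```text
694 ((435.8877868652344, -212.57981872558594), (58.768035888671875, 31.77728843688965), 82.13544464111328) 0.05328785369977097
blue max x 0.5279764009505403 0.13836506168759885 -0.22587816996099672 0.24505283634774264
rear 922 ((633.3111572265625, -12.148040771484375), (149.87557983398438, 3.8760788440704346), 79.41163635253906) [ 0.18025507  0.9836199   0.6337264  -0.00587357]
```

Call:
drive_tool --moves '[{"dp": [-1, -1.2, 15], "yaw": 0.002}, {"dp": [0, 0, 30], "yaw": 0}, {"dp": [0, 0, 30], "yaw": 0}, {"dp": [0, 0, 30], "yaw": 0}, {"dp": [0, 0, 30], "yaw": 0}, {"dp": [0, 0, 30], "yaw": 0}, {"dp": [0, 0, 25], "yaw": 0}, {"dp": [0, 0, 15], "yaw": 0}, {"dp": [0, 0, 8], "yaw": 0}, {"dp": [0, 0, 0], "yaw": 0}, {"dp": [0, 0, 0], "yaw": 0}]'

```text
clock: 3.1
tcp_pos: [0.4366, -0.214, 0.0188]
eef_rot: [3.134, -0.221, 0.001]
ft_force: [0.0, -0.4, -0.0]
gripper_width: 0.999
finger_force: 0.0
```

Call:
drive_tool --moves '[{"dp": [0, 0, 0], "yaw": 0}, {"dp": [0, 0, 0], "yaw": 0}, {"dp": [0, 0, 0], "yaw": 0}, {"dp": [0, 0, 0], "yaw": 0}, {"dp": [0, 0, 0], "yaw": 0}, {"dp": [0, 0, 0], "yaw": 0}, {"dp": [0, 0, 0], "yaw": 0}, {"dp": [0, 0, 0], "yaw": 0}, {"dp": [0, 0, 0], "yaw": 0}, {"dp": [0, 0, 0], "yaw": 0}]' --hand -1 --grip_force 70

```text
clock: 4.1
tcp_pos: [0.4369, -0.214, 0.0194]
eef_rot: [3.133, -0.221, 0.003]
ft_force: [-1.3, 2.1, 8.5]
gripper_width: 0.69
finger_force: 74.5
```

```bash
python3 - <<'E'
from h import *
go(.4367,-.2147,.018,-7.9)
E
```

```text
t 4.1 tcp [ 436.9 -214.    19.4] head -8.08 toolz [ 1.6e-03 -6.0e-04 -1.0e+00] F [-1.27  2.06  8.52] T [0.13 0.24 0.01] w 0.69 ff 74.45057272911072
dp [-0.1  0.7  1.4] yaw -0.0031
```

Call:
drive_tool --moves '[{"dp": [0, 0, -4], "yaw": 0}, {"dp": [0, 0, -12], "yaw": 0}, {"dp": [0, 0, -20], "yaw": 0}, {"dp": [0, 0, -25], "yaw": 0}, {"dp": [0, 0, -25], "yaw": 0}, {"dp": [0, 0, -15], "yaw": 0}, {"dp": [0, 0, -7], "yaw": 0}, {"dp": [0, 0, 0], "yaw": 0}, {"dp": [0, 0, 0], "yaw": 0}]'

```text
clock: 5.0
tcp_pos: [0.436, -0.2136, 0.1258]
eef_rot: [-3.134, 0.221, 0.001]
ft_force: [0.2, -0.1, -2.5]
gripper_width: 0.692
finger_force: 75.4
```

```bash
python3 - <<'E'
from h import *
go(.6286,.0989,.127,-10.55)
a=snap('side','s2.png');cv2.imwrite('pics/s2c.png',cv2.resize(a['image'][120:300,180:440,::-1],None,fx=3,fy=3))
E
```

```text
t 5.0 tcp [ 436.  -213.6  125.8] head -8.08 toolz [-7.e-04  3.e-04 -1.e+00] F [ 0.24 -0.08 -2.54] T [0.01 0.07 0.01] w 0.692 ff 75.44657796621323
dp [ 146.8 -336.5   -1.2] yaw 0.0431
```

View pics/s2c.png

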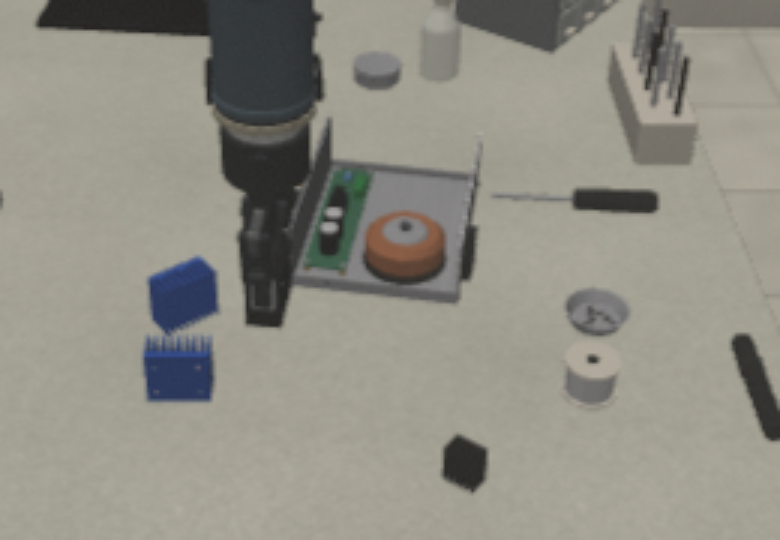

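The side view shows the heatsink upright in the fingers at about crop (265,300), clear of the bench, with everything else in place. Next I'll carry it over the case.

Call:
drive_tool --moves '[{"dp": [6, -13, 0], "yaw": 0.003}, {"dp": [12, -29, 0], "yaw": 0.004}, {"dp": [13, -30, 0], "yaw": 0.004}, {"dp": [13, -30, 0], "yaw": 0.004}, {"dp": [14, -32, 0], "yaw": 0.004}, {"dp": [14, -32, 0], "yaw": 0.004}, {"dp": [14, -32, 0], "yaw": 0.004}, {"dp": [14, -32, 0], "yaw": 0.004}, {"dp": [14, -32, 0], "yaw": 0.004}, {"dp": [13, -30, 0], "yaw": 0.004}, {"dp": [12, -28, 0], "yaw": 0.004}, {"dp": [6, -13, 0], "yaw": 0}]'

```text
clock: 6.25
tcp_pos: [0.6336, 0.0948, 0.1247]
eef_rot: [-3.128, 0.284, 0.002]
ft_force: [-0.1, 0.6, -1.8]
gripper_width: 0.689
finger_force: 75.6
```

Call:
drive_tool --moves '[{"dp": [0, 0, 0], "yaw": 0}, {"dp": [0, 0, 0], "yaw": 0}, {"dp": [0, 0, 0], "yaw": 0}]'

```text
clock: 6.55
tcp_pos: [0.6324, 0.0893, 0.126]
eef_rot: [3.127, -0.292, -0.002]
ft_force: [-0.2, 0.1, -1.3]
gripper_width: 0.694
finger_force: 75.6
```

```bash
python3 - <<'E'
from h import *
go(.6286,.0989,.127,-10.55)
a=snap('wrist','w3.png');np.savez('w3.npz',**a)
w=cloud(a)
m=(w[...,2]>.072)&(w[...,2]<.082)&(w[...,0]>.6)&(w[...,0]<.72)&(w[...,1]>-.1)&(w[...,1]<.2)
p=w[m][:,:2].astype(np.float32);print(m.sum(),cv2.minAreaRect(p*1000),cv2.fitLine(p,cv2.DIST_HUBER,0,.001,.001).ravel())
E
```

```text
t 6.55 tcp [632.4  89.3 126. ] head -10.67 toolz [-0.0012 -0.0012 -1.    ] F [-0.23  0.06 -1.29] T [-0.03 -0.04 -0.  ] w 0.694 ff 75.5756601691246
dp [-5.5 -8.8 -1. ] yaw -0.0021
1442 ((640.2234497070312, 25.270240783691406), (223.11758422851562, 3.295663833618164), 79.30374908447266) [0.185076   0.9827242  0.6395461  0.02148687]
```

View pics/w3.png

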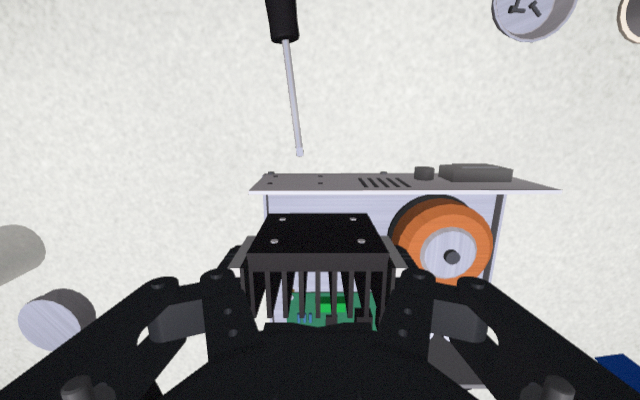

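The wrist view shows the heatsink held square. Its plate is at (320,233), parallel to the rear panel's top edge at v≈187, and the panel's holes are at (270-320,180). The panel measures -10.68° against a tool heading of -10.67°. I'll lower with about 7 mm standoff from the panel and 6 mm from the lip.

Call:
drive_tool --moves '[{"dp": [-2.5, -6, 0], "yaw": 0}, {"dp": [-2.5, -5.5, 0], "yaw": 0}, {"dp": [0, 0, 8], "yaw": 0}, {"dp": [0, 0, 15], "yaw": 0}, {"dp": [0, 0, 20], "yaw": 0}, {"dp": [0, 0, 20], "yaw": 0}, {"dp": [0, 0, 15], "yaw": 0}, {"dp": [0, 0, 8], "yaw": 0}, {"dp": [0, 0, 5], "yaw": 0}, {"dp": [0, 0, 0], "yaw": 0}, {"dp": [0, 0, 0], "yaw": 0}, {"dp": [0, 0, 0], "yaw": 0}]'

```text
clock: 7.8
tcp_pos: [0.6309, 0.1036, 0.0361]
eef_rot: [-3.128, 0.289, -0.002]
ft_force: [-0.4, 0.1, -1.3]
gripper_width: 0.692
finger_force: 75.6
```

```bash
python3 - <<'E'
from h import *
go(.6296,.1015,.0274,-10.68)
E
```

```text
t 7.8 tcp [630.9 103.6  36.1] head -10.56 toolz [ 1.3e-03  3.0e-04 -1.0e+00] F [-0.44  0.13 -1.32] T [-0.01  0.01 -0.02] w 0.692 ff 75.57530701160431
dp [-0.9  2.4  8.7] yaw 0.0021
```

Call:
drive_tool --moves '[{"dp": [0, 1, 3], "yaw": 0.002}, {"dp": [0, 0, 2], "yaw": 0}, {"dp": [0, 0, 1], "yaw": 0}, {"dp": [0, 0, 0], "yaw": 0}, {"dp": [0, 0, 0], "yaw": 0}, {"dp": [0, 0, 0], "yaw": 0}]'

```text
clock: 8.4
tcp_pos: [0.6302, 0.1026, 0.0293]
eef_rot: [-3.128, 0.292, -0.0]
ft_force: [0.1, -0.4, -2.0]
gripper_width: 0.692
finger_force: 75.6
```

Call:
drive_tool --moves '[{"dp": [0, 0, 1], "yaw": 0}, {"dp": [0, 0, 0], "yaw": 0}, {"dp": [0, 0, 0], "yaw": 0}, {"dp": [0, 0, 0], "yaw": 0}]'

```text
clock: 8.8
tcp_pos: [0.6302, 0.1026, 0.0283]
eef_rot: [-3.128, 0.292, -0.0]
ft_force: [0.6, -0.3, -2.7]
gripper_width: 0.689
finger_force: 75.6
```

```bash
python3 - <<'E'
from h import *
go(.6296,.1015,.0274,-10.68)
E
```

```text
t 8.8 tcp [630.2 102.6  28.3] head -10.67 toolz [ 0.  0. -1.] F [ 0.6  -0.34 -2.69] T [ 0.01  0.   -0.04] w 0.689 ff 75.57697355747223
dp [-0.4  1.2  0.9] yaw 0.0001
```

Call:
drive_tool --moves '[{"dp": [0, 0, 0.6], "yaw": 0}, {"dp": [0, 0, 0], "yaw": 0}, {"dp": [0, 0, 0], "yaw": 0}]'

```text
clock: 9.1
tcp_pos: [0.6302, 0.1026, 0.0277]
eef_rot: [-3.128, 0.292, 0.0]
ft_force: [0.6, 0.4, -2.6]
gripper_width: 0.695
finger_force: 75.6
```

Call:
drive_tool --moves '[{"dp": [0, 0, 0.5], "yaw": 0}, {"dp": [0, 0, 0], "yaw": 0}, {"dp": [0, 0, 0], "yaw": 0}]'

```text
clock: 9.4
tcp_pos: [0.6302, 0.1026, 0.0274]
eef_rot: [-3.128, 0.292, -0.0]
ft_force: [-1.9, 0.4, 3.4]
gripper_width: 0.693
finger_force: 75.9
```

Call:
drive_tool --moves '[{"dp": [0, 0, 0.5], "yaw": 0}, {"dp": [0, 0, 0], "yaw": 0}, {"dp": [0, 0, 0], "yaw": 0}]'

```text
clock: 9.7
tcp_pos: [0.6303, 0.1026, 0.0274]
eef_rot: [-3.128, 0.292, -0.001]
ft_force: [-4.1, 1.0, 9.5]
gripper_width: 0.697
finger_force: 76.8
```

Call:
drive_tool --moves '[{"dp": [0, 0, -0.8], "yaw": 0}, {"dp": [0, -1, 0], "yaw": 0}, {"dp": [0, -1, 0], "yaw": 0}, {"dp": [0, -1, 0], "yaw": 0}, {"dp": [0, 0, 0], "yaw": 0}, {"dp": [0, 0, 0], "yaw": 0}]'

```text
clock: 10.3
tcp_pos: [0.631, 0.1057, 0.0275]
eef_rot: [-3.128, 0.292, -0.001]
ft_force: [0.8, 0.7, 0.7]
gripper_width: 0.691
finger_force: 75.8
```

Call:
drive_tool --moves '[{"dp": [0, -0.7, 0], "yaw": 0}, {"dp": [0, -0.3, 0], "yaw": 0}, {"dp": [0, 0, 0], "yaw": 0}]'

```text
clock: 10.6
tcp_pos: [0.6309, 0.1066, 0.0275]
eef_rot: [-3.128, 0.292, 0.0]
ft_force: [1.1, -1.8, 0.8]
gripper_width: 0.692
finger_force: 75.8
```

Call:
drive_tool --moves '[{"dp": [0, -0.5, 0], "yaw": 0}, {"dp": [0, 0, 0], "yaw": 0}, {"dp": [0, 0, 0], "yaw": 0}]'

```text
clock: 10.9
tcp_pos: [0.631, 0.1071, 0.0275]
eef_rot: [-3.128, 0.292, 0.0]
ft_force: [0.0, -1.7, 0.7]
gripper_width: 0.69
finger_force: 75.8
```

Call:
drive_tool --moves '[{"dp": [0, -0.5, 0], "yaw": 0}, {"dp": [0, 0, 0], "yaw": 0}, {"dp": [0, 0, 0], "yaw": 0}]'

```text
clock: 11.2
tcp_pos: [0.6311, 0.1076, 0.0275]
eef_rot: [-3.128, 0.292, 0.0]
ft_force: [-0.2, -0.0, 1.2]
gripper_width: 0.69
finger_force: 75.8
```

```bash
python3 - <<'E'
from h import *
go(.6376,.1061,.0274,-10.68)
E
```

```text
t 11.2 tcp [631.1 107.6  27.5] head -10.67 toolz [-0.e+00  1.e-04 -1.e+00] F [-0.17 -0.01  1.24] T [-0.15  0.05 -0.04] w 0.69 ff 75.79044789075851
dp [6.6 0.2 0.1] yaw 0.0003
```

No contact with the lip yet, since the TCP follows each command with only noise in the force. I'll continue.

Call:
drive_tool --moves '[{"dp": [0, -0.6, 0], "yaw": 0}, {"dp": [0, 0, 0], "yaw": 0}, {"dp": [0, 0, 0], "yaw": 0}]'

```text
clock: 11.5
tcp_pos: [0.6311, 0.1076, 0.0275]
eef_rot: [3.127, -0.293, -0.0]
ft_force: [-1.6, -3.3, 2.3]
gripper_width: 0.691
finger_force: 75.8
```

Call:
drive_tool --moves '[{"dp": [0, -0.6, 0], "yaw": 0}, {"dp": [0, 0, 0], "yaw": 0}, {"dp": [0, 0, 0], "yaw": 0}]'

```text
clock: 11.8
tcp_pos: [0.6311, 0.1077, 0.0275]
eef_rot: [3.127, -0.293, -0.001]
ft_force: [-1.0, -4.4, 2.5]
gripper_width: 0.694
finger_force: 75.9
```

Call:
drive_tool --moves '[{"dp": [0, -0.6, 0], "yaw": 0}, {"dp": [0, 0, 0], "yaw": 0}, {"dp": [0, 0, 0], "yaw": 0}]'

```text
clock: 12.1
tcp_pos: [0.6311, 0.1077, 0.0275]
eef_rot: [3.126, -0.293, -0.001]
ft_force: [-1.6, -6.2, 4.4]
gripper_width: 0.692
finger_force: 76.0
```

The lip contact is firm: the TCP has stopped at y=0.1077. I'll back off most of the side push and advance toward the panel.

Call:
drive_tool --moves '[{"dp": [0, 1.5, 0], "yaw": 0}, {"dp": [1, 0, 0], "yaw": 0}, {"dp": [1, 0, 0], "yaw": 0}, {"dp": [1, 0, 0], "yaw": 0}, {"dp": [1, 0, 0], "yaw": 0}, {"dp": [0, 0, 0], "yaw": 0}, {"dp": [0, 0, 0], "yaw": 0}]'

```text
clock: 12.8
tcp_pos: [0.6339, 0.1071, 0.0275]
eef_rot: [3.128, -0.292, -0.003]
ft_force: [-5.2, -3.7, 6.0]
gripper_width: 0.688
finger_force: 76.3
```

Call:
drive_tool --moves '[{"dp": [0.7, 0, 0], "yaw": 0}, {"dp": [0.7, 0, 0], "yaw": 0}, {"dp": [0, 0, 0], "yaw": 0}, {"dp": [0, 0, 0], "yaw": 0}]'

```text
clock: 13.2
tcp_pos: [0.6353, 0.1069, 0.0275]
eef_rot: [3.128, -0.292, -0.004]
ft_force: [-5.4, -2.8, 6.0]
gripper_width: 0.692
finger_force: 76.4
```

```bash
python3 - <<'E'
from h import *
go(.6376,.1061,.0274,-10.68)
E
```

```text
t 13.2 tcp [635.3 106.9  27.5] head -10.65 toolz [-2.3e-03 -1.0e-04 -1.0e+00] F [-5.39 -2.79  6.03] T [-0.55  1.21  0.1 ] w 0.692 ff 76.37078404426575
dp [2.4 0.3 0.1] yaw 0.0005
```

Call:
drive_tool --moves '[{"dp": [0, 0.2, -0.6], "yaw": 0}, {"dp": [0.5, 0, 0], "yaw": 0}, {"dp": [0, 0, 0], "yaw": 0}, {"dp": [0, 0, 0], "yaw": 0}]'

```text
clock: 13.6
tcp_pos: [0.6369, 0.1066, 0.0278]
eef_rot: [3.128, -0.292, -0.0]
ft_force: [-1.2, -2.2, -2.4]
gripper_width: 0.696
finger_force: 75.6
```

Call:
drive_tool --moves '[{"dp": [0.6, 0, 0], "yaw": 0}, {"dp": [0.4, 0, 0], "yaw": 0}, {"dp": [0, 0, 0], "yaw": 0}, {"dp": [0, 0, 0], "yaw": 0}]'

```text
clock: 14.0
tcp_pos: [0.6381, 0.1064, 0.0281]
eef_rot: [-3.128, 0.292, -0.0]
ft_force: [-1.3, -2.3, -3.0]
gripper_width: 0.692
finger_force: 75.6
```

```bash
python3 - <<'E'
from h import *
go(.6376,.1061,.0274,-10.68)
E
```

```text
t 14.0 tcp [638.1 106.4  28.1] head -10.67 toolz [ 3.e-04  1.e-04 -1.e+00] F [-1.26 -2.27 -2.98] T [-0.46  0.15  0.05] w 0.692 ff 75.6189626455307
dp [-0.4  0.4  0.7] yaw 0.0002
```

Call:
drive_tool --moves '[{"dp": [0.5, 0, 0.4], "yaw": 0}, {"dp": [0.3, 0, 0], "yaw": 0}, {"dp": [0, 0, 0], "yaw": 0}, {"dp": [0, 0, 0], "yaw": 0}]'

```text
clock: 14.4
tcp_pos: [0.6388, 0.1062, 0.0277]
eef_rot: [-3.128, 0.292, -0.0]
ft_force: [-1.1, -1.8, -1.1]
gripper_width: 0.688
finger_force: 75.6
```

Call:
drive_tool --moves '[{"dp": [0.5, 0, 0], "yaw": 0}, {"dp": [0.2, 0, 0], "yaw": 0}, {"dp": [0, 0, 0], "yaw": 0}, {"dp": [0, 0, 0], "yaw": 0}]'

```text
clock: 14.8
tcp_pos: [0.6393, 0.1061, 0.0277]
eef_rot: [-3.128, 0.292, 0.0]
ft_force: [-1.7, -2.8, -0.7]
gripper_width: 0.693
finger_force: 75.6
```

Call:
drive_tool --moves '[{"dp": [0.4, 0, 0], "yaw": 0}, {"dp": [0.2, 0, 0], "yaw": 0}, {"dp": [0, 0, 0], "yaw": 0}, {"dp": [0, 0, 0], "yaw": 0}]'

```text
clock: 15.2
tcp_pos: [0.6393, 0.1061, 0.0277]
eef_rot: [3.128, -0.292, -0.002]
ft_force: [-4.9, -1.6, 1.2]
gripper_width: 0.699
finger_force: 75.7
```

```bash
python3 - <<'E'
from h import *
go(.6376,.1061,.0274,-10.68)
E
```

```text
t 15.2 tcp [639.3 106.1  27.7] head -10.66 toolz [-1.3e-03  1.0e-04 -1.0e+00] F [-4.91 -1.56  1.24] T [-0.26  0.94  0.04] w 0.699 ff 75.70947736501694
dp [-1.6  0.3  0.3] yaw 0.0004
```

There is panel contact at about 4.5 N. I'll increase the push in steps.

Call:
drive_tool --moves '[{"dp": [0.6, 0, 0], "yaw": 0}, {"dp": [0, 0, 0], "yaw": 0}, {"dp": [0, 0, 0], "yaw": 0}]'

```text
clock: 15.5
tcp_pos: [0.6393, 0.1062, 0.0276]
eef_rot: [3.128, -0.292, -0.004]
ft_force: [-7.2, -0.6, 2.3]
gripper_width: 0.691
finger_force: 75.9
```

Call:
drive_tool --moves '[{"dp": [0.6, 0, 0], "yaw": 0}, {"dp": [0, 0, 0], "yaw": 0}, {"dp": [0, 0, 0], "yaw": 0}]'

```text
clock: 15.8
tcp_pos: [0.6393, 0.1061, 0.0275]
eef_rot: [3.128, -0.291, -0.005]
ft_force: [-8.7, -1.1, 4.1]
gripper_width: 0.69
finger_force: 76.2
```

```bash
python3 - <<'E'
from h import *
go(.6376,.1061,.0274,-10.68)
E
```

```text
t 15.8 tcp [639.3 106.1  27.5] head -10.65 toolz [-3.5e-03  1.0e-04 -1.0e+00] F [-8.71 -1.13  4.12] T [-0.17  1.69  0.02] w 0.69 ff 76.21656954288483
dp [-1.6  0.3  0.1] yaw 0.0006
```

Call:
drive_tool --moves '[{"dp": [0.5, 0, -0.3], "yaw": 0}, {"dp": [0.5, 0, 0], "yaw": 0}, {"dp": [0.4, 0, 0], "yaw": 0}, {"dp": [0, 0, 0], "yaw": 0}, {"dp": [0, 0, 0], "yaw": 0}]'

```text
clock: 16.3
tcp_pos: [0.6392, 0.1061, 0.0276]
eef_rot: [3.128, -0.291, -0.01]
ft_force: [-13.4, 0.7, 6.0]
gripper_width: 0.691
finger_force: 76.4
```

```bash
python3 - <<'E'
from h import *
go(.6376,.1061,.0274,-10.68)
a=snap('wrist','w4.png')
E
```

```text
t 16.3 tcp [639.2 106.1  27.6] head -10.64 toolz [-6.1e-03  2.0e-04 -1.0e+00] F [-13.41   0.67   5.96] T [ 0.05  2.42 -0.03] w 0.691 ff 76.41549557447433
dp [-1.6  0.3  0.2] yaw 0.0007
```

View pics/w4.png

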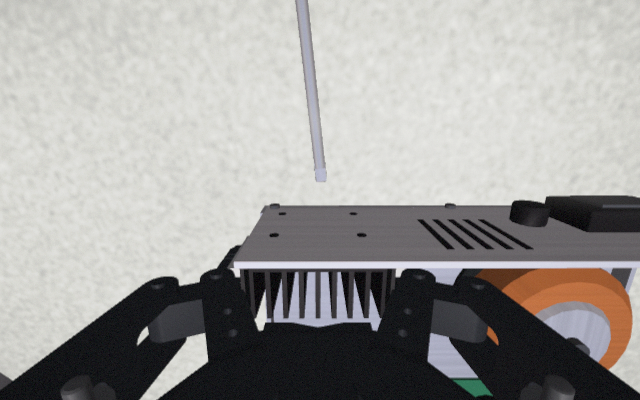

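The wrist view shows the heatsink tight in the corner behind the panel: fins at (315,290) square to it, left end at the panel's left end (240,265). The push is about 13.3 N along the panel normal, so I'll trim it and hold.

Call:
drive_tool --moves '[{"dp": [0.5, 0, -0.2], "yaw": 0}, {"dp": [0, 0, 0], "yaw": 0}, {"dp": [0, 0, 0], "yaw": 0}, {"dp": [0, 0, 0], "yaw": 0}, {"dp": [0, 0, 0], "yaw": 0}, {"dp": [0, 0, 0], "yaw": 0}, {"dp": [0, 0, 0], "yaw": 0}, {"dp": [0, 0, 0], "yaw": 0}, {"dp": [0, 0, 0], "yaw": 0}, {"dp": [0, 0, 0], "yaw": 0}, {"dp": [0, 0, 0], "yaw": 0}, {"dp": [0, 0, 0], "yaw": 0}]'

```text
clock: 17.55
tcp_pos: [0.6391, 0.1061, 0.0276]
eef_rot: [3.128, -0.291, -0.011]
ft_force: [-14.7, 0.8, 5.2]
gripper_width: 0.695
finger_force: 76.2
```

Call:
drive_tool --moves '[{"dp": [0, 0, 0], "yaw": 0}, {"dp": [0, 0, 0], "yaw": 0}, {"dp": [0, 0, 0], "yaw": 0}, {"dp": [0, 0, 0], "yaw": 0}, {"dp": [0, 0, 0], "yaw": 0}, {"dp": [0, 0, 0], "yaw": 0}, {"dp": [0, 0, 0], "yaw": 0}, {"dp": [0, 0, 0], "yaw": 0}, {"dp": [0, 0, 0], "yaw": 0}, {"dp": [0, 0, 0], "yaw": 0}, {"dp": [0, 0, 0], "yaw": 0}, {"dp": [0, 0, 0], "yaw": 0}]'

```text
clock: 18.75
tcp_pos: [0.6392, 0.1062, 0.0276]
eef_rot: [3.128, -0.291, -0.011]
ft_force: [-15.1, 0.4, 5.2]
gripper_width: 0.692
finger_force: 76.2
```

```bash
python3 - <<'E'
from h import *
go(.6376,.1061,.0274,-10.68)
E
```

```text
t 18.75 tcp [639.2 106.2  27.6] head -10.63 toolz [-7.1e-03  2.0e-04 -1.0e+00] F [-15.07   0.41   5.18] T [ 0.06  2.71 -0.07] w 0.692 ff 76.23920917510986
dp [-1.5  0.3  0.2] yaw 0.0009
```

```bash
python3 - <<'E'
from rig import bot
print(bot.close_job())
E
```

```text
the job is handed in; nothing more can be done
None
```

I picked up the larger heatsink, set it in the corner between the rear panel and left lip, and handed the job in with the arm still pressing at about 15 N by the wrist sensor, held for over 2 s; no verdict came back.

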